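# Plant the light table's jack leg

### The job

The light table's jack leg still hangs above its packing block. Squeeze the two snap tabs of the cover over the crank, lift the cover off and stand it upright on the bare desk beside the jack; then wind the crank clockwise until the foot has met the block and the crank has clearly grown heavier, about half a turn past first touch, and let go. Do not wind as much as three quarters of a turn past touch, and leave the can, the glass dome and the eraser where they are.

Things in the scene. Friction and masses are not known exactly. Their poses are not given: they have to be found in the camera images.
- jack_axis (a point): Point on the crank's vertical axis at the top of the jack's aluminium deck (124 x 90 mm, 115 mm above the desk), fixed to the light table's right side. z up; x along the deck; the parked crank and its cover extend towards -x; the light table (340 x 360 mm, top 99 mm above the desk) begins 70 mm away towards +y. The desk is bare towards -y and -x. x is within 0.45 rad of world x.
- cover_mid (a point): Centre, half-way up, of the loose grey plastic snap cover: a hood 110 (x) x 53 (y) x 56 mm (z), about 140 g, open below, standing on the deck over the parked crank between low kerbs. A snap tab is in the middle of each long side. It cannot be pulled off unsqueezed; with both tabs fully in it lifts straight up, and clears the crank's grip after 50 mm.
- tab_pad (a point): Centre of the outer face of the press pad on the cover's +y tab, 8 mm above cover_mid (the other is its mirror at -y). Pads 26 mm wide, from 21 to 51 mm above the cover's rim, 58 mm apart outside. Each goes in 7.5 mm to a stop, against a spring (1.5 N rising to 7 N). Below them steel catches on the deck hold the hooks: 12 mm high, reaching 40.5 mm either side of the cover's middle.
- knob_mid (a point): Centre of the crank's upright black grip, half-way up: 18 mm diameter, 30 mm tall, from 21 to 51 mm above the deck, on a flat arm whose top is 20 mm above the deck; 55 mm from the crank's axis. It spins freely on its pin, so fingers holding it need not turn. The cover hides it at the start; parked, it lies at x = -55 mm in the frame of jack_axis.
- crank (a joint): Crank angle in rad, 0 when parked, growing clockwise as seen from above (it cannot go below 0). Each full turn lowers the foot 12 mm. Free running takes about 8 N at the grip; past touch the load grows steadily, by 0.9 N for each mm wound (5 N more at half a turn), and the grip then pushes back on a hand at rest. It stays where it is left.
- foot: Rubber foot, disc 60 mm diameter, 14 mm thick, under the jack axis at the end of the steel leg. Origin: centre of its lower face, 62 mm above the desk at the start. The rubber gives 1 mm per 25 N, so past touch this point stops while the crank still turns.
- block: Plywood packing block, 100 x 100 mm, fixed on the desk below the foot. Origin: centre of its top face, 20 to 45 mm above the desk. Meeting the foot takes 1.4 to 3.5 turns.
- can: Bare aluminium drink can, 66 mm diameter, 125 mm tall, on the desk to the right; origin at the centre of its underside. Leave alone.
- dome: Glass cake dome with a knob, 170 mm diameter, 120 mm tall, on the desk to the right; origin at the centre of its underside. Leave alone.
- eraser: White eraser 55 x 24 x 13 mm lying on the desk; origin at the centre of its underside. Leave alone.
Things that resemble listed ones, but are neither listed nor needed, are in the scene too. What is shaped like the part that bears cover_mid but green or red is not meant.

How it is judged:
By the outcome, as a careful person would: the job done as asked, in the order asked, and still so for the second after the job is handed in, with the robot touching nothing.
It also fails if it takes over 72 s, if anything falls off the work surface, if the arm or the gripper's body presses on something with over 40 N, if the wrist force passes 120 N, or if a joint passes its speed limit or range.

### The arm

A 6-joint arm with a two-finger parallel gripper is mounted at the origin on the work surface. World frame = base frame: x ahead of the robot, y to its left, z up, the work surface at z = 0. Lengths are in m, angles in degrees, forces in N, time in s.
With the tool pointing down it reaches from about 0.375 to 0.9 m from the base axis. Payload 3.1 kg.
Tool frame: the origin (TCP) lies at the very end of the fingers, on their centre line; the grasp point (between the pads) lies behind it (bot.grip_depth is the z of the grasp point in the tool frame, in m); z points along the fingers, y is the direction in which the jaws open and shut (so a half turn about z gives the same grasp; the last joint's range is limited). The gripper opens to 87 mm and grips with 3 to 60 N. Pads are 19 mm wide; open, the fingers measure 117 mm over their backs; the gripper's body (75 mm by 190 mm) begins 51 mm behind the grasp point.
Start: joints at [-86.202, 30.224, 82.088, -0, 67.689, -10.227], TCP at [0.152, -0.606, 0.223] pointing down, gripper open.
Joint ranges: [-176.69, 176.69], [-43.24, 126.21], [12.49, 139.97], [-82, 262], [0, 151.66], [-163.58, 163.58]. Speed limits (degrees/s): [159.86, 159.86, 180, 180, 180, 180].

### API

Orientations are given as a 3x3 rotation matrix whose columns are the frame's x, y, z axes.
In Python, from rig import bot, vision gives the robot as it stands. The module is installed in compiled form; this text tells all that it offers.
- The arm moves only by the shell command python3 -m jog 'ROWS'. ROWS is JSON, a list of rows, each a list of 3 entries, a list of its own where there are three numbers: the shift along the tool's x, y, z in mm, then the turn, a rotation vector about the tool's x, y, z in degrees, then the closure, from 0 (fully open) to 1 (shut). In form: [[[dx, dy, dz], [wx, wy, wz], fingers], ...]. A call has 1 to 12 rows; each row is the pose to reach, as a shift and turn from the pose commanded when the call began, along the tool's axes at that moment; what a row does not reach only later rows make up. A row lasts 1/12 s, in which the tool goes at most 41.7 mm and 7.16 degrees, less where a joint would pass 70% of its speed; a pose out of reach is approached as far as the arm can. A call with a gripper value outside its range is refused whole. The fingers move at their own pace and stop on an object; the grip force is fixed at half the most. Time passes only in rows, so rows that repeat a pose let the fingers close. It gives the time, the measured TCP pose, the force and the opening at its end, in the units of the state.
- bot.read_state(): the state, without advancing time (a new reading comes with each control period).
- vision.capture(name): name is "side" or "top"; returns the picture (400x640x3 uint8, red, green, blue); there is no depth.
- vision.camera_info(name): a dict with "intrinsics" (3x3 intrinsics, pixels), "camera_from_world" (4x4, takes a point from world to camera coordinates). Camera axes: x right, y up, looking along -z (the intrinsics and any distortion apply to the point x, -y, -z); pixel columns grow to the right and rows downward; lengths in m; the calibration is good to about 2 mm. A picture is of the moment at which its call begins. camera_info takes no time and is no camera call.
- bot.hand_in(): hands the job in, once; it reports no verdict.
The state is a dict: "time_s": time; "joint_positions": joint angles; "qvel": joint speeds; "tau": joint torques, N m; "position": TCP position; "tcp_rot": TCP orientation; "force": force on the tool from outside, world axes, zero at the start; "moment": the same for the moment, N m; "opening": opening from 0.0 (shut) to 1.0 (fully open).
Only numpy, scipy, OpenCV 4.12 (cv2) and the standard library are available. Lean on these libraries where they do the work, as an engineer would, in place of code of your own. Each camera call takes 0.05 s, during which the arm holds its last target. There are 200 camera calls.

## Working session

There is one attempt and no reset: what is moved stays moved. The work goes in short steps, Python scripts to look and compute and a shell command to move; the robot and the scene stay as the last step left them, time stands still between calls to the robot, and variables do not carry over. Pictures are saved under pics/ and viewed, about 8 in all and at most 12, crops included, and the job is handed in when it is done.

```bash
mkdir -p pics; cat > h.py <<'E'
import numpy as np, cv2
from rig import bot, vision
def cam(n):
    i=vision.camera_info(n); return np.array(i["intrinsics"]),np.array(i["camera_from_world"])
def proj(n,p):
    K,T=cam(n); c=T[:3,:3]@np.array(p,float)+T[:3,3]; v=K@np.array([c[0],-c[1],-c[2]]); return v[:2]/v[2]
def atz(n,u,v,z):
    K,T=cam(n); d=np.linalg.inv(K)@[u,v,1]; d=T[:3,:3].T@np.array([d[0],-d[1],-d[2]]); o=-T[:3,:3].T@T[:3,3]
    return o+d*(z-o[2])/d[2]
def crop(n,name,u0,v0,u1,v1,s):
    im=vision.capture(n)[v0:v1,u0:u1,::-1]; cv2.imwrite("pics/"+name,cv2.resize(im,None,fx=s,fy=s,interpolation=cv2.INTER_CUBIC))
E
python3 - <<'E'
from h import *
a=vision.capture("side")[:,:,::-1];b=vision.capture("top")[:,:,::-1]
cv2.imwrite("pics/a.png",a);cv2.imwrite("pics/b.png",b)
for n in("side","top"):
    i=vision.camera_info(n);print(i)
s=bot.read_state();print(s);print(bot.grip_depth)
E
```

```text
{'intrinsics': array([[383.89616708,   0.        , 323.78075989],
       [  0.        , 383.89616708, 198.13199721],
       [  0.        ,   0.        ,   1.        ]]), 'camera_from_world': array([[ 0.99439694, -0.10510875,  0.01126421, -0.59986786],
       [ 0.06059768,  0.65409541,  0.75398085, -0.04767301],
       [-0.08661785, -0.74907366,  0.65679981, -0.91106275],
       [ 0.        ,  0.        ,  0.        ,  1.        ]])}
{'intrinsics': array([[420.5070081 ,   0.        , 320.69886836],
       [  0.        , 420.5070081 , 199.20200827],
       [  0.        ,   0.        ,   1.        ]]), 'camera_from_world': array([[ 0.00705719, -0.99965129,  0.02544598, -0.14602496],
       [ 0.98441171,  0.01141715,  0.17550851, -0.58585201],
       [-0.17573783,  0.02381072,  0.984149  , -0.87283585],
       [ 0.        ,  0.        ,  0.        ,  1.        ]])}
{'time_s': 0.1, 'joint_positions': array([-8.62005391e+01,  3.02746327e+01,  8.21484009e+01, -6.51535608e-04,
        6.76885776e+01, -1.02281859e+01]), 'qvel': array([ 0.0012013 , -0.163026  , -0.23942515, -0.06866044, -0.02400557,
       -0.00452106]), 'tau': array([ 4.95250151e-04, -4.40985703e+01, -1.77150840e+01,  6.34731981e-02,
        5.34255698e-02, -3.97497331e-05]), 'position': array([ 0.15146604, -0.60569897,  0.2216624 ]), 'tcp_rot': array([[ 9.70177853e-01,  2.42394128e-01, -1.39579036e-04],
       [ 2.42393936e-01, -9.70175966e-01,  1.94300299e-03],
       [ 3.35556289e-04, -1.91889158e-03, -9.99998103e-01]]), 'force': array([-0.0811149 ,  0.34666912,  0.85208331]), 'moment': array([0.01528818, 0.0413751 , 0.01984176]), 'opening': 1.0020618316078695}
-0.0187
```

View pics/a.png

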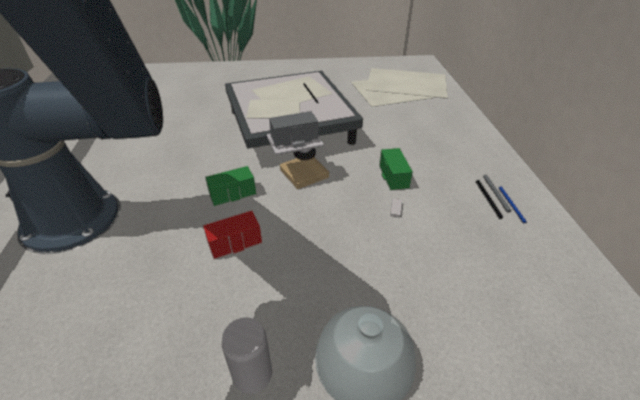

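View pics/b.png

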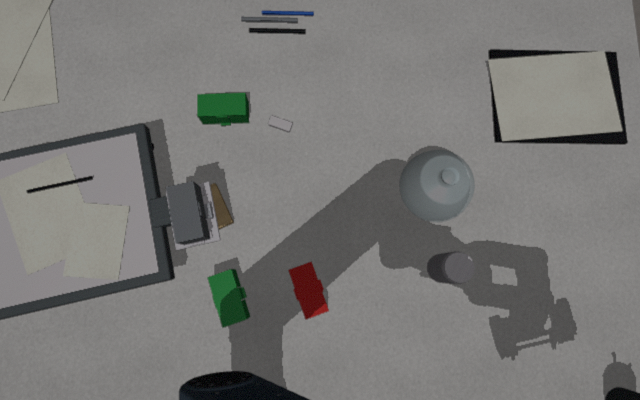

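The grey cover on the jack is at side (294,128) and top (187,212). The green hoods are at side (231,186) and (396,168), the red one at (233,235). Only the grey one stands on the aluminium deck over the block, so it is the one meant. Next I'll look at it enlarged.

```bash
python3 - <<'E'
from h import *
def c(n,u0,v0,u1,v1,s): return cv2.resize(vision.capture(n)[v0:v1,u0:u1,::-1],None,fx=s,fy=s,interpolation=cv2.INTER_CUBIC)
a=c("side",250,90,350,200,5);b=c("top",145,160,245,270,5)
im=np.hstack([c("side",250,95,345,195,4),c("top",145,165,240,265,4)])
cv2.imwrite("pics/c.png",im)
E
```

```text
(no output)
```

View pics/c.png

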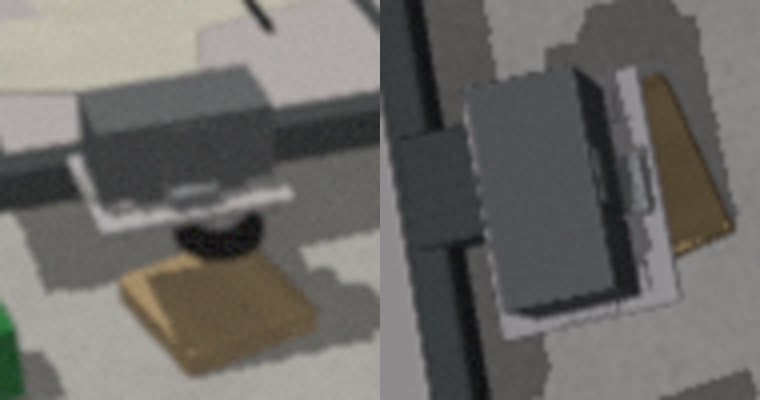

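Crop: the cover's top corners in the top view are about (166.8,187), (194.3,182.5), (204,237.5) and (176.3,242). The deck corners are about (208.8,181.8), (219.5,239.5) and (176.3,249.3).

```bash
python3 - <<'E'
from h import *
T=np.array([atz("top",*p,.171) for p in[(166.8,187),(194.3,182.5),(204,237.5),(176.3,242)]])
D=np.array([atz("top",*p,.115) for p in[(208.8,181.8),(219.5,239.5),(176.3,249.3)]])
print(T,T.mean(0),[np.linalg.norm(T[i]-T[i-1]) for i in range(4)])
print(D,np.linalg.norm(D[0]-D[1]),np.linalg.norm(D[2]-D[1]),(D[0]+D[2])/2)
x=T[0]-T[3]+T[1]-T[2];print("yaw",np.degrees(np.arctan2(x[1],x[0])))
x=D[0]-D[1];print("yawD",np.degrees(np.arctan2(x[1],x[0])))
# side check: top corners in crop left
S=np.array([atz("side",250+a/4,95+b/4,.171) for a,b in[(80,95),(245,67),(272,105),(97,137)]]);print(S,S.mean(0))
x=S[1]-S[0]+S[2]-S[3];print(np.degrees(np.arctan2(x[1],x[0])))
for e in[(150,295),(269,123)]:print(proj("top",(0,0,0)))
print("eraser",atz("top",281,123,.0),"green",atz("top",223,108,.05),atz("top",228,297,.05),"red",atz("top",308,290,.05))
E
```

```text
[[0.58652022 0.15673045 0.171     ]
 [0.59597489 0.10507622 0.171     ]
 [0.49072151 0.08074216 0.171     ]
 [0.48184162 0.13170927 0.171     ]] [0.53876456 0.11856453 0.171     ] [np.float64(0.10762744998400924), np.float64(0.0525123847013865), np.float64(0.10802972649576977), np.float64(0.05173488998884385)]
[[0.60991632 0.09133003 0.115     ]
 [0.49167153 0.06364172 0.115     ]
 [0.47137071 0.14837323 0.115     ]] 0.12144328672350163 0.08712951375971267 [0.54064351 0.11985163 0.115     ]
yaw 13.2300424969244
yawD 13.178984532760412
[[0.48291066 0.12678986 0.171     ]
 [0.58585337 0.15320822 0.171     ]
 [0.59831944 0.10480124 0.171     ]
 [0.49278894 0.0766955  0.171     ]] [0.5399681 0.1153737 0.171    ]
14.656837604854122
[250.34827484 481.44852439]
[250.34827484 481.44852439]
eraser [ 0.78181644 -0.04504899  0.        ] green [0.7971194  0.08434058 0.05      ] [0.37570878 0.05375571 0.05      ] red [ 0.39120969 -0.11500033  0.05      ]
```

```bash
python3 -m jog '[[[551,-608,0],[0,0,-0.5],0],[[551,-608,0],[0,0,-0.5],0],[[551,-608,0],[0,0,-0.5],0],[[551,-608,0],[0,0,-0.5],0],[[551,-608,0],[0,0,-0.5],0],[[551,-608,0],[0,0,-0.5],0],[[551,-608,0],[0,0,-0.5],0],[[551,-608,0],[0,0,-0.5],0],[[551,-608,0],[0,0,-0.5],0],[[551,-608,0],[0,0,-0.5],0],[[551,-608,0],[0,0,-0.5],0],[[551,-608,0],[0,0,-0.5],0]]'
```

```text
time_s: 1.3
position: [0.3881, -0.1637, 0.2229]
tcp_rot: [[0.968, 0.25, 0.001], [0.25, -0.968, -0.001], [0.001, 0.001, -1.0]]
force: [0.7, -1.5, -0.0]
opening: 1.0
```

```bash
python3 -m jog '[[[216,-234,0],[0,0,1],0],[[216,-234,0],[0,0,1],0],[[216,-234,0],[0,0,1],0],[[216,-234,0],[0,0,1],0],[[216,-234,0],[0,0,1],0],[[216,-234,0],[0,0,1],0],[[216,-234,0],[0,0,1],0],[[216,-234,0],[0,0,1],0],[[216,-234,0],[0,0,1],0],[[216,-234,0],[0,0,1],0],[[216,-234,0],[0,0,1],0],[[216,-234,0],[0,0,1],0]]'; python3 - <<'E'
from h import *
im=vision.capture("top")[130:290,110:270,::-1]; cv2.imwrite("pics/d.png",cv2.resize(im,None,fx=3.5,fy=3.5,interpolation=cv2.INTER_CUBIC))
s=bot.read_state();print(s["position"],s["tcp_rot"],s["force"])
R=s["tcp_rot"];print(R.T@(np.array([.539,.117,.134])-s["position"])*1000)
E
```

```text
time_s: 2.3
position: [0.537, 0.1141, 0.2224]
tcp_rot: [[0.973, 0.233, -0.001], [0.233, -0.973, -0.0], [-0.001, 0.0, -1.0]]
force: [-0.6, 0.3, 0.2]
opening: 1.003
[0.5371522  0.11391119 0.22252883] [[ 9.72691169e-01  2.32101514e-01 -8.81043871e-04]
 [ 2.32101374e-01 -9.72691567e-01 -2.58877476e-04]
 [-9.17069798e-04  4.73163416e-05 -9.99999578e-01]] [-0.34278385  0.33646279 -0.12588201]
[ 2.59544598 -2.57976941 88.52636286]
```

View pics/d.png

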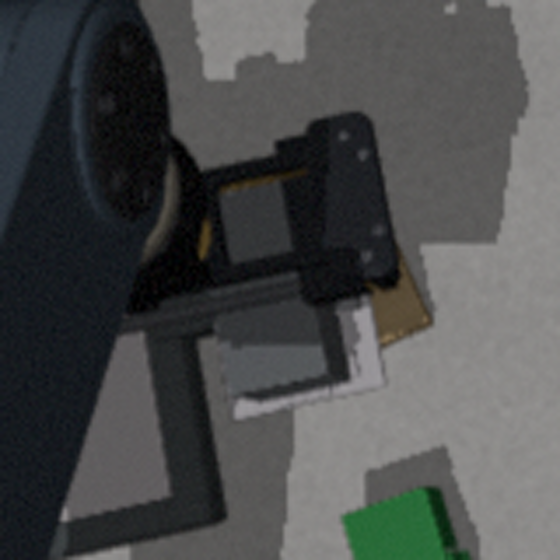

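The gripper is over the cover with a finger on each side, and the yaw is aligned. I'll descend and squeeze.

```bash
python3 -m jog '[[[2.5,-2.5,20],[0,0,0],0],[[2.5,-2.5,45],[0,0,0],0],[[2.5,-2.5,65],[0,0,0],0],[[2.5,-2.5,80],[0,0,0],0],[[2.5,-2.5,88],[0,0,0],0],[[2.5,-2.5,88],[0,0,0],0]]'; python3 -m jog '[[[0,0,0],[0,0,0],0.38],[[0,0,0],[0,0,0],0.38],[[0,0,0],[0,0,0],0.38],[[0,0,0],[0,0,0],0.38],[[0,0,0],[0,0,0],0.38],[[0,0,0],[0,0,0],0.38],[[0,0,0],[0,0,0],0.38],[[0,0,0],[0,0,0],0.38]]'
```

```text
time_s: 2.85
position: [0.5382, 0.1171, 0.133]
tcp_rot: [[0.973, 0.232, -0.004], [0.232, -0.973, -0.0], [-0.004, -0.001, -1.0]]
force: [0.2, 0.3, -0.4]
opening: 0.996
time_s: 3.52
position: [0.54, 0.1185, 0.1351]
tcp_rot: [[0.972, 0.234, 0.001], [0.234, -0.972, 0.0], [0.001, -0.0, -1.0]]
force: [-0.5, 3.0, 4.1]
opening: 0.625
```

```bash
python3 -m jog '[[[0,-1,0],[0,0,0],0.45],[[0,-1,0],[0,0,0],0.5],[[0,-1,0],[0,0,0],0.6],[[0,-1,0],[0,0,0],0.65],[[0,-1,0],[0,0,0],0.65],[[0,-1,0],[0,0,0],0.65],[[0,-1,0],[0,0,0],0.65],[[0,-1,0],[0,0,0],0.65],[[0,-1,0],[0,0,0],0.65],[[0,-1,0],[0,0,0],0.65]]'
```

```text
time_s: 4.35
position: [0.5397, 0.1195, 0.135]
tcp_rot: [[0.972, 0.234, 0.001], [0.234, -0.972, 0.0], [0.001, -0.0, -1.0]]
force: [-1.1, 2.8, 4.9]
opening: 0.59
```

```bash
python3 -m jog '[[[0,0,0],[0,0,0],0.8],[[0,0,0],[0,0,0],0.8],[[0,0,0],[0,0,0],0.8],[[0,0,0],[0,0,0],0.8],[[0,0,0],[0,0,0],0.8],[[0,0,0],[0,0,0],0.8]]'; python3 - <<'E'
from h import *
s=bot.read_state();print(s["force"],s["moment"],s["opening"],s["position"])
a=vision.capture("side")[60:180,230:370,::-1];cv2.imwrite("pics/e.png",cv2.resize(a,None,fx=5,fy=5,interpolation=cv2.INTER_CUBIC))
E
```

```text
time_s: 4.85
position: [0.5397, 0.1195, 0.135]
tcp_rot: [[0.972, 0.234, 0.001], [0.234, -0.972, 0.0], [0.001, -0.0, -1.0]]
force: [-0.6, 2.3, 5.3]
opening: 0.592
[-0.55768346  2.32535888  5.29260379] [ 0.36921543  0.13801999 -0.03093329] 0.5917836971520217 [0.53973376 0.1195407  0.13503677]
```

View pics/e.png

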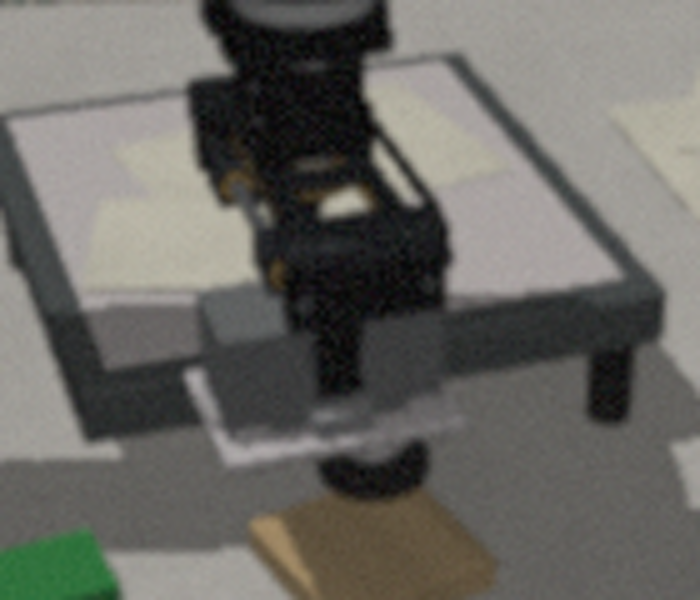

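The fingers stopped at about 51.5 mm, which is roughly the 53 mm body width. The upper ends of the finger pads probably bear on the hood above the tabs. I'll open slightly, go lower (still above the catches at 127 mm) and squeeze again.

```bash
python3 -m jog '[[[0,0,0],[0,0,0],0.25],[[0,0,0],[0,0,0],0.25],[[0,0,0],[0,0,0],0.25],[[0,0,0],[0,0,0],0.25]]';python3 -m jog '[[[0,0,2],[0,0,0],0.25],[[0,0,5],[0,0,0],0.25],[[0,0,5],[0,0,0],0.25],[[0,0,5],[0,0,0],0.25]]';python3 -m jog '[[[0,0,0],[0,0,0],0.4],[[0,0,0],[0,0,0],0.6],[[0,0,0],[0,0,0],0.8],[[0,0,0],[0,0,0],0.8],[[0,0,0],[0,0,0],0.8],[[0,0,0],[0,0,0],0.8],[[0,0,0],[0,0,0],0.8],[[0,0,0],[0,0,0],0.8]]'
```

```text
time_s: 5.23
position: [0.5391, 0.1188, 0.1341]
tcp_rot: [[0.972, 0.234, -0.001], [0.234, -0.972, -0.001], [-0.001, 0.0, -1.0]]
force: [0.4, 0.1, 0.2]
opening: 0.735
time_s: 5.57
position: [0.5391, 0.1191, 0.129]
tcp_rot: [[0.972, 0.234, -0.001], [0.234, -0.972, -0.0], [-0.001, -0.0, -1.0]]
force: [1.2, 0.0, 0.7]
opening: 0.751
time_s: 6.23
position: [0.5394, 0.1194, 0.1296]
tcp_rot: [[0.972, 0.234, -0.0], [0.234, -0.972, 0.0], [0.0, -0.0, -1.0]]
force: [-0.6, 1.6, 0.6]
opening: 0.599
```

```bash
python3 - <<'E'
from h import *
m=np.array([.539,.117,.143]);a=np.radians(13.3);X=np.array([np.cos(a),np.sin(a),0]);Y=np.array([-np.sin(a),np.cos(a),0])
for n,u,v,z in[("top",210,210.7,.127),("top",199.3,208.7,.151),("side",298,142.5,.127)]:
    p=atz(n,u,v,z);print(p,(p-m)@X,(p-m)@Y)
s=bot.read_state();p=s["position"];print(p,(p-m)@X,(p-m)@Y)
im=cv2.imread("pics/b.png");t=cv2.imread("pics/a.png")
f=lambda i,u,v,w,h:cv2.resize(i[v:v+h,u:u+w],(380,int(380*h/w)),interpolation=cv2.INTER_CUBIC)
cv2.imwrite("pics/f.png",np.vstack([np.hstack([f(im,165,175,60,45+0),f(im,200,260,60,45)]),np.hstack([f(t,265,105,64,48),f(t,200,208,64,48)])]))
E
```

```text
[0.54813284 0.08281502 0.127     ] 0.0010236379207874523 -0.035369102323888575
[0.54829706 0.09794788 0.151     ] 0.004664770053360179 -0.02067990489577817
[0.54731586 0.08351198 0.127     ] 0.00038891183851376757 -0.034502899338961085
[0.53940043 0.11939193 0.12959309] 0.0009399556937214075 0.0022356539839145264
```

View pics/f.png

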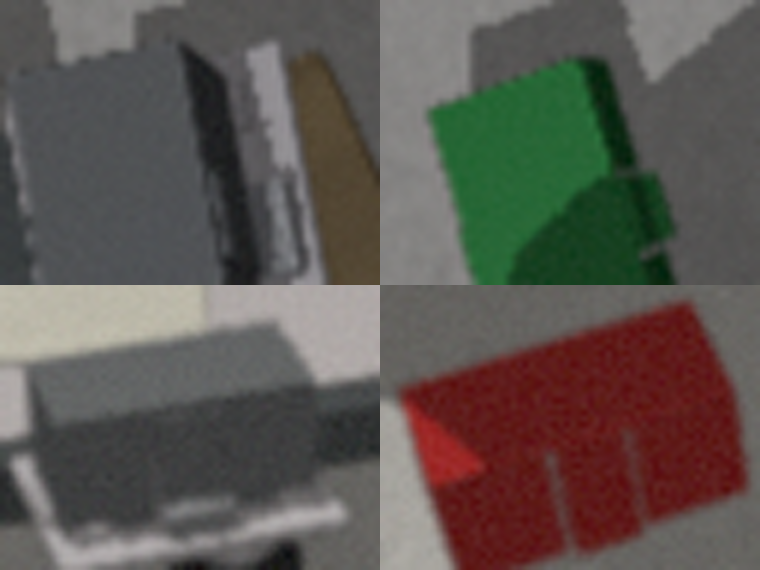

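```bash
python3 -m jog '[[[0,0,0],[0,0,0],0.2],[[0,0,0],[0,0,0],0.2],[[0,0,0],[0,0,0],0.2],[[0,0,0.8],[0,0,0],0.2],[[0,0,0.8],[0,0,0],0.2],[[0,0,0.8],[0,0,0],0.2]]';python3 -m jog '[[[0,0,1],[0,0,0],0.2],[[0,0,1],[0,0,0],0.2],[[0,0,1],[0,0,0],0.2]]';python3 -m jog '[[[0,0,1],[0,0,0],0.2],[[0,0,1],[0,0,0],0.2],[[0,0,1],[0,0,0],0.2]]';python3 -m jog '[[[0,0,0],[0,0,0],0.4],[[0,0,0],[0,0,0],0.8],[[0,0,0],[0,0,0],0.8],[[0,0,0],[0,0,0],0.8],[[0,0,0],[0,0,0],0.8],[[0,0,0],[0,0,0],0.8],[[0,0,0],[0,0,0],0.8],[[0,0,0],[0,0,0],0.8]]'
```

```text
time_s: 6.73
position: [0.5395, 0.119, 0.1287]
tcp_rot: [[0.972, 0.234, -0.0], [0.234, -0.972, -0.0], [-0.0, 0.0, -1.0]]
force: [-0.1, -1.2, 0.4]
opening: 0.792
time_s: 6.98
position: [0.5394, 0.1191, 0.1277]
tcp_rot: [[0.972, 0.234, -0.0], [0.234, -0.972, -0.0], [-0.0, 0.0, -1.0]]
force: [-0.4, 0.2, -0.2]
opening: 0.8
time_s: 7.23
position: [0.5396, 0.1192, 0.1274]
tcp_rot: [[0.972, 0.234, 0.0], [0.234, -0.972, -0.0], [0.0, 0.0, -1.0]]
force: [-1.5, -0.0, 5.7]
opening: 0.796
time_s: 7.9
position: [0.5401, 0.1196, 0.1274]
tcp_rot: [[0.972, 0.234, 0.002], [0.234, -0.972, 0.001], [0.002, -0.0, -1.0]]
force: [-1.1, 2.5, 5.5]
opening: 0.599
```

```bash
python3 -m jog '[[[0,0,-1],[0,0,0],0.9],[[0,0,-2],[0,0,0],0.9],[[0,0,-2],[0,0,0],0.9]]';python3 -m jog '[[[0,0,-1],[0,0,0],0.9],[[0,0,-2],[0,0,0],0.9],[[0,0,-2],[0,0,0],0.9]]'
```

```text
time_s: 8.15
position: [0.5393, 0.1193, 0.1285]
tcp_rot: [[0.972, 0.234, -0.001], [0.234, -0.972, 0.0], [-0.0, -0.0, -1.0]]
force: [-0.0, 1.8, -0.4]
opening: 0.596
time_s: 8.4
position: [0.5388, 0.1191, 0.1292]
tcp_rot: [[0.972, 0.234, -0.002], [0.234, -0.972, 0.0], [-0.002, -0.001, -1.0]]
force: [3.1, 0.4, -13.5]
opening: 0.599
```

```bash
python3 -m jog '[[[0,0,0],[0,0,0],0.2],[[0,0,0],[0,0,0],0.2],[[0,0,0],[0,0,0],0.2],[[0,0,-11],[0,0,0],0.2],[[0,0,-11],[0,0,0],0.2],[[0,0,-11],[0,0,0],0.2]]';python3 -m jog '[[[0,0,0],[0,0,0],0.4],[[0,0,0],[0,0,0],0.8],[[0,0,0],[0,0,0],0.8],[[0,0,0],[0,0,0],0.8],[[0,0,0],[0,0,0],0.8],[[0,0,0],[0,0,0],0.8],[[0,0,0],[0,0,0],0.8],[[0,0,0],[0,0,0],0.8]]'
```

```text
time_s: 8.9
position: [0.5405, 0.1191, 0.1431]
tcp_rot: [[0.972, 0.234, 0.003], [0.234, -0.972, -0.0], [0.003, 0.001, -1.0]]
force: [-0.9, -1.0, 1.2]
opening: 0.794
time_s: 9.57
position: [0.5392, 0.1194, 0.1417]
tcp_rot: [[0.972, 0.234, -0.001], [0.234, -0.972, 0.0], [-0.0, -0.0, -1.0]]
force: [-0.6, 2.8, 1.8]
opening: 0.578
```

```bash
python3 -m jog '[[[0,0,0],[0,0,0],0.2],[[0,0,0],[0,0,0],0.2],[[0,0,0],[0,0,0],0.2],[[0,0,-9],[0,0,0],0.2],[[0,0,-9],[0,0,0],0.2],[[0,0,-9],[0,0,0],0.2]]';python3 -m jog '[[[0,0,0],[0,0,0],0.4],[[0,0,0],[0,0,0],0.8],[[0,0,0],[0,0,0],0.8],[[0,0,0],[0,0,0],0.8],[[0,0,0],[0,0,0],0.8],[[0,0,0],[0,0,0],0.8],[[0,0,0],[0,0,0],0.8],[[0,0,0],[0,0,0],0.8]]'; python3 - <<'E'
from h import *
crop("side","g.png",230,60,370,180,5)
E
```

```text
time_s: 10.07
position: [0.5403, 0.119, 0.1515]
tcp_rot: [[0.972, 0.234, 0.002], [0.234, -0.972, -0.0], [0.002, 0.001, -1.0]]
force: [0.4, 1.1, 0.2]
opening: 0.792
time_s: 10.73
position: [0.5393, 0.1194, 0.1508]
tcp_rot: [[0.972, 0.234, -0.0], [0.234, -0.972, 0.0], [-0.0, -0.0, -1.0]]
force: [-0.9, 1.9, 1.6]
opening: 0.602
```

View pics/g.png

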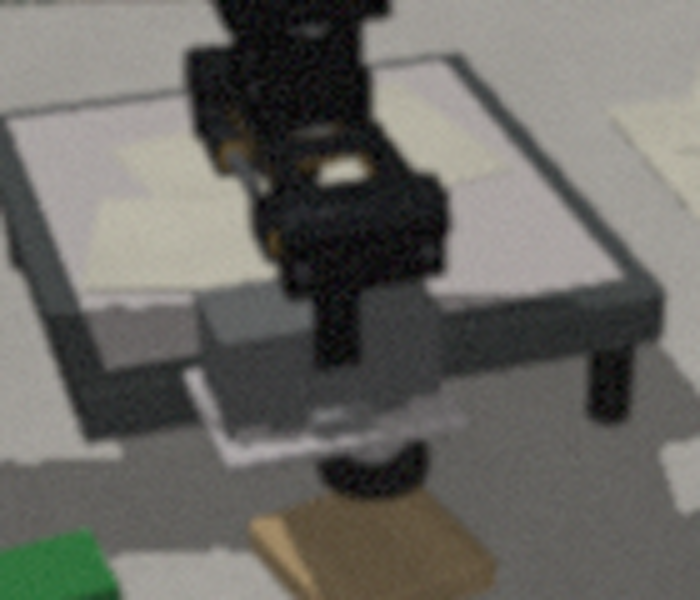

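```bash
python3 -m jog '[[[0,0,0],[0,0,0],0.2],[[0,0,0],[0,0,0],0.2],[[0,0,0],[0,0,0],0.2],[[30,0,9],[0,0,0],0.2],[[30,0,9],[0,0,0],0.2],[[30,0,9],[0,0,0],0.4],[[30,0,9],[0,0,0],0.8],[[30,0,9],[0,0,0],0.8],[[30,0,9],[0,0,0],0.8],[[30,0,9],[0,0,0],0.8],[[30,0,9],[0,0,0],0.8],[[30,0,9],[0,0,0],0.8]]';
python3 -m jog '[[[0,0,0],[0,0,0],0.2],[[0,0,0],[0,0,0],0.2],[[0,0,0],[0,0,0],0.2],[[-26,0,0],[0,0,0],0.2],[[-26,0,0],[0,0,0],0.2],[[-26,0,0],[0,0,0],0.4],[[-26,0,0],[0,0,0],0.8],[[-26,0,0],[0,0,0],0.8],[[-26,0,0],[0,0,0],0.8],[[-26,0,0],[0,0,0],0.8],[[-26,0,0],[0,0,0],0.8],[[-26,0,0],[0,0,0],0.8]]';
python3 -m jog '[[[0,0,0],[0,0,0],0.2],[[0,0,0],[0,0,0],0.2],[[0,0,0],[0,0,0],0.2],[[-8,0,0],[0,0,0],0.2],[[-8,0,0],[0,0,0],0.2],[[-8,0,0],[0,0,0],0.4],[[-8,0,0],[0,0,0],0.8],[[-8,0,0],[0,0,0],0.8],[[-8,0,0],[0,0,0],0.8],[[-8,0,0],[0,0,0],0.8],[[-8,0,0],[0,0,0],0.8],[[-8,0,0],[0,0,0],0.8]]'
```

```text
time_s: 11.78
position: [0.5678, 0.1263, 0.1418]
tcp_rot: [[0.972, 0.234, -0.001], [0.234, -0.972, 0.0], [-0.001, -0.0, -1.0]]
force: [-1.7, 1.1, 1.1]
opening: 0.607
time_s: 12.78
position: [0.5445, 0.1206, 0.1422]
tcp_rot: [[0.972, 0.234, 0.002], [0.234, -0.972, 0.001], [0.002, -0.0, -1.0]]
force: [1.6, 3.5, 1.6]
opening: 0.581
time_s: 13.78
position: [0.5353, 0.1185, 0.1418]
tcp_rot: [[0.972, 0.234, -0.001], [0.234, -0.972, 0.0], [-0.001, -0.0, -1.0]]
force: [-0.9, 1.7, 1.1]
opening: 0.58
```

Body-width calibration gives 0.607 for 53 mm, so the fingers press the tabs only part way. The decoys look like the same shape, so I'll look closely at one with averaged frames.

```bash
python3 - <<'E'
from h import *
a=np.mean([vision.capture("side") for _ in range(10)],0)[:,:,::-1]
b=np.mean([vision.capture("top") for _ in range(6)],0)[:,:,::-1]
def f(i,u,v,w,h):
    c=i[v:v+h,u:u+w]; c=cv2.resize(c,(400,300),interpolation=cv2.INTER_LANCZOS4); g=c.max(2) ; lo,hi=np.percentile(g,1),np.percentile(g,99); return np.clip((c-lo)/(hi-lo)*255,0,255)
cv2.imwrite("pics/i.png",np.vstack([np.hstack([f(a,200,210,64,48),f(a,200,160,64,48)]),np.hstack([f(b,205,262,60,45),f(b,280,255,60,70)])]))
E
```

```text
[ WARN:0@13.354] global loadsave.cpp:1063 imwrite_ Unsupported depth image for selected encoder is fallbacked to CV_8U.
```

View pics/i.png

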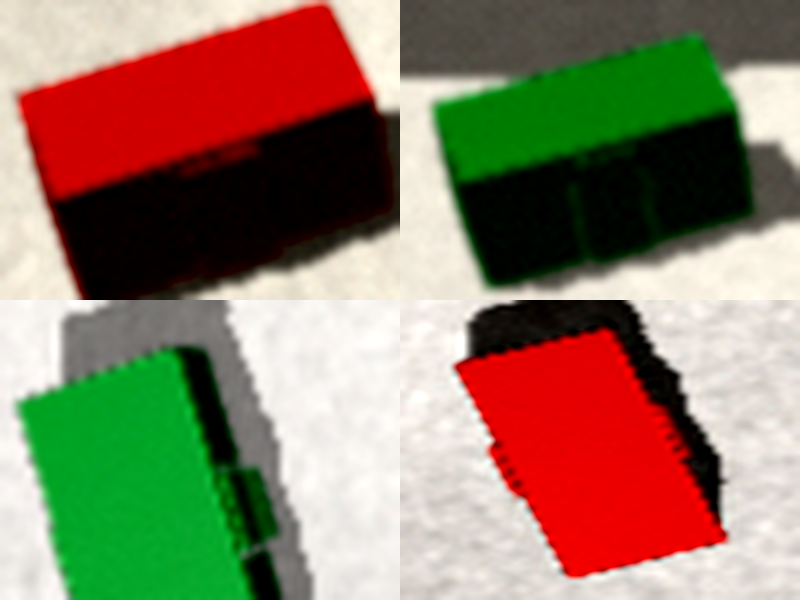

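```bash
python3 -m jog '[[[0,0,0],[0,0,0],0.2],[[0,0,0],[0,0,0],0.2],[[0,0,0],[0,0,0],0.2],[[4,0,2],[0,0,0],0.2],[[4,0,2],[0,0,0],0.2],[[4,0,2],[0,0,0],0.4],[[4,0,2],[0,0,0],1],[[4,0,2],[0,0,0],1],[[4,0,2],[0,0,0],1],[[4,0,2],[0,0,0],1],[[4,0,2],[0,0,0],1],[[4,0,2],[0,0,0],1]]';
python3 -m jog '[[[0,-1,0],[0,0,0],1],[[0,-1.5,0],[0,0,0],1],[[0,-1.5,0],[0,0,0],1],[[0,-1.5,0],[0,0,0],1]]';
python3 -m jog '[[[0,-1,0],[0,0,0],1],[[0,-1.5,0],[0,0,0],1],[[0,-1.5,0],[0,0,0],1],[[0,-1.5,0],[0,0,0],1]]'
python3 -c "
from h import *
s=bot.read_state();print(s['moment'],s['force'],s['opening'])"
```

```text
time_s: 15.58
position: [0.5395, 0.1195, 0.1398]
tcp_rot: [[0.972, 0.234, 0.0], [0.234, -0.972, 0.0], [0.0, -0.0, -1.0]]
force: [0.6, 1.6, 0.5]
opening: 0.577
time_s: 15.92
position: [0.5392, 0.1204, 0.1398]
tcp_rot: [[0.972, 0.234, 0.0], [0.234, -0.972, -0.0], [0.0, 0.0, -1.0]]
force: [1.2, 0.3, 0.5]
opening: 0.575
time_s: 16.25
position: [0.5388, 0.1221, 0.1398]
tcp_rot: [[0.972, 0.234, 0.0], [0.234, -0.972, -0.0], [0.0, 0.0, -1.0]]
force: [-0.1, -0.6, -0.8]
opening: 0.574
[-0.18901443 -0.09823947 -0.03232658] [-0.12981347 -0.60869113 -0.77278606] 0.5744115466844154
```

```bash
python3 -m jog '[[[0,0,-1],[0,0,0],1],[[0,0,-2],[0,0,0],1],[[0,0,-2],[0,0,0],1]]';python3 -m jog '[[[0,0,-1],[0,0,0],1],[[0,0,-2],[0,0,0],1],[[0,0,-2],[0,0,0],1]]'; python3 -m jog '[[[0,0,-1],[0,0,0],1],[[0,0,-1],[0,0,0],1]]'
```

```text
time_s: 16.5
position: [0.5388, 0.122, 0.1418]
tcp_rot: [[0.972, 0.234, 0.0], [0.234, -0.972, -0.0], [0.0, 0.0, -1.0]]
force: [0.7, -0.9, -2.0]
opening: 0.575
time_s: 16.75
position: [0.5388, 0.122, 0.1439]
tcp_rot: [[0.972, 0.234, 0.0], [0.234, -0.972, -0.0], [0.0, 0.0, -1.0]]
force: [-0.1, -0.6, -1.4]
opening: 0.577
time_s: 16.92
position: [0.5388, 0.122, 0.1449]
tcp_rot: [[0.972, 0.234, 0.0], [0.234, -0.972, -0.0], [0.0, 0.0, -1.0]]
force: [1.0, -1.2, -0.7]
opening: 0.578
```

The force is now only about 1.4 N, which is the cover's own weight, so it seems to be coming free. I'll keep lifting straight up.

```bash
python3 -m jog '[[[0,0,-5],[0,0,0],1],[[0,0,-10],[0,0,0],1],[[0,0,-15],[0,0,0],1],[[0,0,-15],[0,0,0],1]]'; python3 - <<'E'
from h import *
crop("side","j.png",230,50,370,180,4)
s=bot.read_state();print(s["force"],s["opening"],s["position"])
E
```

```text
time_s: 17.25
position: [0.5394, 0.1224, 0.1612]
tcp_rot: [[0.972, 0.234, 0.002], [0.234, -0.972, 0.001], [0.002, -0.0, -1.0]]
force: [-0.3, 0.7, -0.8]
opening: 0.579
[ 0.44969794 -0.14643057 -0.98176767] 0.578591733970367 [0.53919443 0.12235358 0.16071391]
```

View pics/j.png

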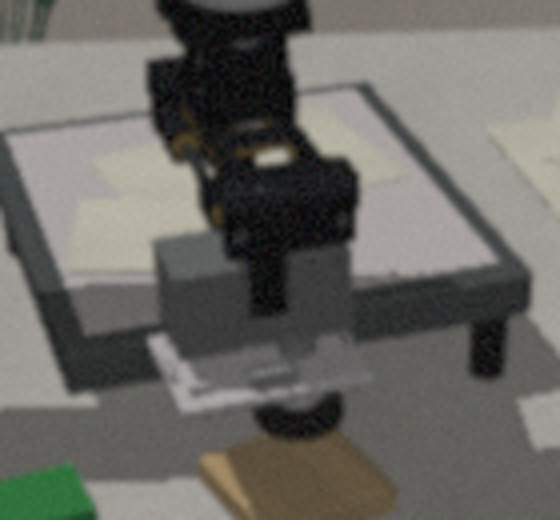

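The cover is off its hooks and rising cleanly: the rim is clear of the deck and the hood is level. Next I'll lift clear, move 172 mm to the −y side and lower it.

```bash
python3 -m jog '[[[0,0,-12],[0,0,0],1],[[0,0,-26],[0,0,0],1],[[0,0,-40],[0,0,0],1],[[0,0,-55],[0,0,0],1],[[0,0,-62],[0,0,0],1],[[0,10,-62],[0,0,0],1],[[0,25,-62],[0,0,0],1],[[0,45,-62],[0,0,0],1],[[0,65,-62],[0,0,0],1],[[0,85,-62],[0,0,0],1],[[0,105,-62],[0,0,0],1],[[0,125,-62],[0,0,0],1]]'; python3 -m jog '[[[0,20,10],[0,0,0],1],[[0,35,25],[0,0,0],1],[[0,47,45],[0,0,0],1],[[0,47,65],[0,0,0],1],[[0,47,85],[0,0,0],1],[[0,47,105],[0,0,0],1],[[0,47,125],[0,0,0],1],[[0,47,145],[0,0,0],1],[[0,47,160],[0,0,0],1],[[0,47,172],[0,0,0],1],[[0,47,182],[0,0,0],1],[[0,47,182],[0,0,0],1]]'
```

```text
time_s: 18.3
position: [0.5675, -0.001, 0.2206]
tcp_rot: [[0.972, 0.234, -0.002], [0.234, -0.972, 0.0], [-0.002, -0.001, -1.0]]
force: [-0.4, 0.2, -0.7]
opening: 0.58
time_s: 19.3
position: [0.5774, -0.0452, 0.0374]
tcp_rot: [[0.972, 0.234, -0.004], [0.234, -0.972, 0.001], [-0.004, -0.002, -1.0]]
force: [0.4, -1.1, -1.0]
opening: 0.574
```

```bash
python3 -m jog '[[[0,0,3],[0,0,0],1],[[0,0,6],[0,0,0],1],[[0,0,9],[0,0,0],1],[[0,0,9],[0,0,0],1]]'; python3 -m jog '[[[0,0,1.5],[0,0,0],1],[[0,0,1.5],[0,0,0],1]]'; python3 -m jog '[[[0,0,1.5],[0,0,0],1],[[0,0,1.5],[0,0,0],1]]';  python3 -m jog '[[[0,0,1],[0,0,0],1],[[0,0,1],[0,0,0],1]]'
```

```text
time_s: 19.63
position: [0.5791, -0.0452, 0.0309]
tcp_rot: [[0.972, 0.234, 0.0], [0.234, -0.972, -0.0], [0.0, 0.0, -1.0]]
force: [0.8, -0.7, -1.4]
opening: 0.576
time_s: 19.8
position: [0.5792, -0.0451, 0.0295]
tcp_rot: [[0.972, 0.234, 0.001], [0.234, -0.972, -0.0], [0.001, 0.0, -1.0]]
force: [-0.5, -0.2, -1.0]
opening: 0.577
time_s: 19.97
position: [0.579, -0.0451, 0.0278]
tcp_rot: [[0.972, 0.234, 0.0], [0.234, -0.972, -0.0], [0.0, 0.0, -1.0]]
force: [0.5, 0.7, -1.3]
opening: 0.577
time_s: 20.13
position: [0.5789, -0.0451, 0.0267]
tcp_rot: [[0.972, 0.234, -0.0], [0.234, -0.972, 0.0], [-0.0, -0.0, -1.0]]
force: [-0.2, 0.3, -1.6]
opening: 0.574
```

```bash
python3 -m jog '[[[0,0,1],[0,0,0],1],[[0,0,1],[0,0,0],1]]'; python3 -m jog '[[[0,0,0.8],[0,0,0],1],[[0,0,0.8],[0,0,0],1]]'; python3 -m jog '[[[0,0,0.8],[0,0,0],1],[[0,0,0.8],[0,0,0],1]]'
```

```text
time_s: 20.3
position: [0.5789, -0.0451, 0.0256]
tcp_rot: [[0.972, 0.234, -0.0], [0.234, -0.972, 0.0], [-0.0, -0.0, -1.0]]
force: [0.4, -0.3, -0.9]
opening: 0.582
time_s: 20.47
position: [0.5791, -0.0452, 0.0249]
tcp_rot: [[0.972, 0.234, 0.0], [0.234, -0.972, -0.0], [0.0, 0.0, -1.0]]
force: [0.5, 0.2, -1.4]
opening: 0.579
time_s: 20.63
position: [0.5792, -0.0451, 0.0248]
tcp_rot: [[0.972, 0.234, 0.0], [0.234, -0.972, -0.0], [0.0, 0.0, -1.0]]
force: [-1.1, 0.3, 3.5]
opening: 0.581
```

The cover is down (3.5 N up). Now release and rise.

```bash
python3 -m jog '[[[0,0,-0.5],[0,0,0],0.35],[[0,0,-0.5],[0,0,0],0.2],[[0,0,-0.5],[0,0,0],0],[[0,0,-0.5],[0,0,0],0],[[0,0,-0.5],[0,0,0],0],[[0,0,-10],[0,0,0],0],[[0,0,-30],[0,0,0],0],[[0,0,-65],[0,0,0],0],[[0,0,-105],[0,0,0],0],[[0,30,-145],[0,0,0],0],[[0,70,-170],[0,0,0],0],[[0,100,-180],[0,0,0],0]]'; python3 - <<'E'
from h import *
def c(n,u0,v0,u1,v1,s): return cv2.resize(np.mean([vision.capture(n) for _ in range(3)],0).astype(np.uint8)[v0:v1,u0:u1,::-1],None,fx=s,fy=s,interpolation=cv2.INTER_CUBIC)
cv2.imwrite("pics/k.png",np.hstack([c("side",250,95,350,215,4),c("top",145,155,245,275,4)]))
s=bot.read_state();print(s["position"])
E
```

```text
time_s: 21.63
position: [0.6029, -0.1396, 0.2075]
tcp_rot: [[0.972, 0.237, 0.005], [0.237, -0.972, -0.002], [0.004, 0.003, -1.0]]
force: [0.8, -0.7, -0.9]
opening: 0.999
[ 0.60042914 -0.13862995  0.20227594]
```

View pics/k.png

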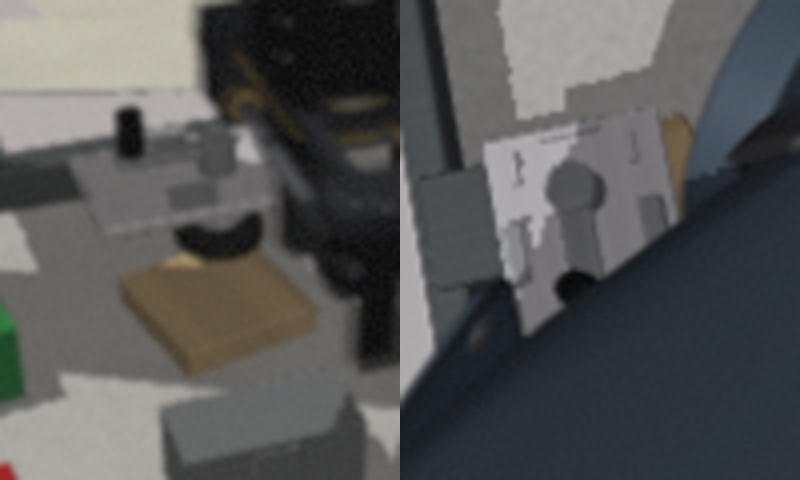

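Side view: the crank is bare, with the knob at about (282.5,128.2), the hub at about (303.8,132), and the cover standing upright at the bottom. Top view: hub at about (189,201.8) and knob top at about (189.3,226.5).

```bash
python3 - <<'E'
from h import *
print("knob side",atz("side",282.5,128.2,.151),"side top",atz("side",250+128/4,95+110/4,.166),"top",atz("top",189.3,226.5,.166))
for z in(.135,.145,.155):print("hub",z,atz("top",189,201.8,z),atz("side",250+215/4,95+128/4,z))
X=np.array([np.cos(np.radians(13.4)),np.sin(np.radians(13.4)),0])
D=np.array([.5406,.1189,.115])
for k in(.0,):print("deck-based knob if axis at deck centre+27.5:",D-.0275*X)
for z in(.02,.03,.04,.045):
    P=[atz("side",250+a/4,95+b/4,z) for a,b in((120,290),(190,348),(315,310))]
    print(z,[np.linalg.norm(P[i]-P[i+1]).round(4) for i in(0,1)],((P[0]+P[2])/2).round(4))
E
```

```text
knob side [0.51175384 0.1135571  0.151     ] side top [0.5114666  0.11501346 0.166     ] top [0.51170621 0.11081661 0.166     ]
hub 0.135 [0.56438162 0.12333321 0.135     ] [0.56541268 0.14181781 0.135     ]
hub 0.145 [0.5626957  0.12042142 0.145     ] [0.56452486 0.12490098 0.145     ]
hub 0.155 [0.56100979 0.11750963 0.155     ] [0.56363704 0.10798415 0.155     ]
deck-based knob if axis at deck centre+27.5: [0.51384866 0.11252693 0.115     ]
0.02 [np.float64(0.08), np.float64(0.0913)] [0.5621 0.1134 0.02  ]
0.03 [np.float64(0.0787), np.float64(0.0898)] [0.5614 0.1001 0.03  ]
0.04 [np.float64(0.0774), np.float64(0.0883)] [0.5608 0.0867 0.04  ]
0.045 [np.float64(0.0768), np.float64(0.0876)] [0.5604 0.0801 0.045 ]
```

```bash
python3 -m jog '[[[-5,-20,0],[0,0,0],0],[[-10,-55,0],[0,0,0],0],[[-16,-95,0],[0,0,0],0],[[-20,-135,0],[0,0,0],0],[[-23,-175,0],[0,0,0],0],[[-26,-215,0],[0,0,0],0.2],[[-26,-245,0],[0,0,0],0.3],[[-26,-265,0],[0,0,0],0.3],[[-26,-265,0],[0,0,0],0.3],[[-26,-265,0],[0,0,0],0.3]]'; python3 - <<'E'
from h import *
s=bot.read_state();print(s["tcp_rot"].T@(np.array([.512,.113,.138])-s["position"])*1000,s["position"])
E
```

```text
time_s: 22.77
position: [0.5128, 0.1137, 0.2023]
tcp_rot: [[0.971, 0.238, -0.002], [0.238, -0.971, -0.0], [-0.002, -0.0, -1.0]]
force: [-0.2, -1.0, -0.1]
opening: 0.74
[-0.73344016  0.47681964 64.26359365] [0.51275077 0.11365628 0.20226181]
```

```bash
python3 -m jog '[[[-0.7,0.5,15],[0,0,0],0.3],[[-0.7,0.5,35],[0,0,0],0.3],[[-0.7,0.5,52],[0,0,0],0.3],[[-0.7,0.5,60],[0,0,0],0.3],[[-0.7,0.5,64],[0,0,0],0.3],[[-0.7,0.5,64],[0,0,0],0.3]]';python3 -m jog '[[[0,0,0],[0,0,0],0.5],[[0,0,0],[0,0,0],0.7],[[0,0,0],[0,0,0],1],[[0,0,0],[0,0,0],1],[[0,0,0],[0,0,0],1],[[0,0,0],[0,0,0],1],[[0,0,0],[0,0,0],1],[[0,0,0],[0,0,0],1],[[0,0,0],[0,0,0],1],[[0,0,0],[0,0,0],1]]'
```

```text
time_s: 23.27
position: [0.5136, 0.1105, 0.1381]
tcp_rot: [[0.972, 0.233, -0.002], [0.233, -0.972, -0.0], [-0.002, -0.0, -1.0]]
force: [-0.4, -0.2, 0.7]
opening: 0.704
time_s: 24.1
position: [0.5128, 0.1141, 0.1392]
tcp_rot: [[0.973, 0.232, -0.002], [0.232, -0.973, 0.005], [-0.0, -0.006, -1.0]]
force: [-1.9, 9.4, 1.6]
opening: 0.193
```

```bash
python3 -m jog '[[[0.5,-8,0],[0,0,0],1],[[1.9,-15,0],[0,0,0],1],[[4.1,-22,0],[0,0,0],1],[[7.4,-28.5,0],[0,0,0],1],[[11.4,-34.5,0],[0,0,0],1],[[16.1,-40,0],[0,0,0],1],[[27.5,-48.6,0],[0,0,0],1],[[40.8,-54,0],[0,0,0],1],[[55,-56,0],[0,0,0],1]]'; python3 -m jog '[[[0,0,0],[0,0,0],1],[[0,0,0],[0,0,0],1]]'
```

```text
time_s: 24.85
position: [0.5482, 0.1793, 0.139]
tcp_rot: [[0.972, 0.234, -0.013], [0.234, -0.972, -0.0], [-0.013, -0.003, -1.0]]
force: [-8.8, 0.2, 8.5]
opening: 0.2
time_s: 25.02
position: [0.5523, 0.1805, 0.1391]
tcp_rot: [[0.972, 0.234, -0.004], [0.234, -0.972, 0.003], [-0.004, -0.003, -1.0]]
force: [-3.4, 4.5, 3.4]
opening: 0.195
```

```bash
python3 -m jog '[[[14.2,1.9,0],[0,0,0],1],[[27.5,7.4,0],[0,0,0],1],[[38.9,16.1,0],[0,0,0],1],[[47.6,27.5,0],[0,0,0],1],[[53.1,40.8,0],[0,0,0],1],[[55,55,0],[0,0,0],1],[[53.1,69.2,0],[0,0,0],1],[[47.6,82.5,0],[0,0,0],1],[[38.9,93.9,0],[0,0,0],1],[[27.5,102.6,0],[0,0,0],1],[[14.2,108.1,0],[0,0,0],1],[[0,110,0],[0,0,0],1]]'; python3 -m jog '[[[-14.2,-1.9,0],[0,0,0],1],[[-27.5,-7.4,0],[0,0,0],1],[[-38.9,-16.1,0],[0,0,0],1],[[-47.6,-27.5,0],[0,0,0],1],[[-53.1,-40.8,0],[0,0,0],1],[[-55,-55,0],[0,0,0],1],[[-53.1,-69.2,0],[0,0,0],1],[[-47.6,-82.5,0],[0,0,0],1],[[-38.9,-93.9,0],[0,0,0],1],[[-27.5,-102.6,0],[0,0,0],1],[[-14.2,-108.1,0],[0,0,0],1],[[0,-110,0],[0,0,0],1]]'
```

```text
time_s: 26.02
position: [0.5823, 0.0745, 0.1394]
tcp_rot: [[0.973, 0.231, 0.007], [0.231, -0.973, 0.006], [0.008, -0.005, -1.0]]
force: [7.2, 12.5, -3.1]
opening: 0.193
time_s: 27.02
position: [0.5484, 0.1794, 0.139]
tcp_rot: [[0.972, 0.235, -0.013], [0.235, -0.972, -0.001], [-0.013, -0.002, -1.0]]
force: [-9.9, 0.0, 9.6]
opening: 0.197
```

```bash
python3 -m jog '[[[14.2,1.9,0],[0,0,0],1],[[27.5,7.4,0],[0,0,0],1],[[38.9,16.1,0],[0,0,0],1],[[47.6,27.5,0],[0,0,0],1],[[53.1,40.8,0],[0,0,0],1],[[55,55,0],[0,0,0],1]]'; python3 -m jog '[[[-1.9,14.2,0],[0,0,0],1],[[-7.4,27.5,0],[0,0,0],1],[[-16.1,38.9,0],[0,0,0],1],[[-27.5,47.6,0],[0,0,0],1],[[-40.8,53.1,0],[0,0,0],1],[[-55,55,0],[0,0,0],1]]'; python3 - <<'E'
from h import *
cv2.imwrite("pics/l.png",np.hstack([cv2.resize(np.mean([vision.capture("side") for _ in range(3)],0).astype(np.uint8)[110:210,260:350,::-1],None,fx=6,fy=6,interpolation=cv2.INTER_CUBIC)]))
E
```

```text
time_s: 27.52
position: [0.6195, 0.1413, 0.1391]
tcp_rot: [[0.972, 0.234, -0.003], [0.234, -0.972, 0.006], [-0.002, -0.006, -1.0]]
force: [-5.1, 8.0, 4.0]
opening: 0.197
time_s: 28.02
position: [0.5823, 0.0745, 0.1393]
tcp_rot: [[0.973, 0.231, 0.007], [0.231, -0.973, 0.006], [0.008, -0.005, -1.0]]
force: [5.5, 12.3, -3.3]
opening: 0.198
```

View pics/l.png

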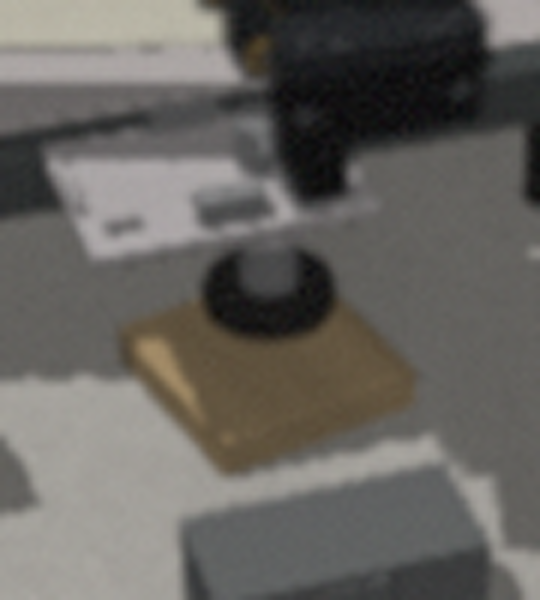

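At 1.75 turns the foot (crop 268,300) is still well above the block top, whose centre is near crop (267,352). I estimate the block at about 20–25 mm high, so touch should come at about 3.1–3.5 turns. I'll continue and check the force each quarter turn.

```bash
python3 -m jog '[[[-14.2,-1.9,0],[0,0,0],1],[[-27.5,-7.4,0],[0,0,0],1],[[-38.9,-16.1,0],[0,0,0],1],[[-47.6,-27.5,0],[0,0,0],1],[[-53.1,-40.8,0],[0,0,0],1],[[-55,-55,0],[0,0,0],1]]'; python3 -m jog '[[[1.9,-14.2,0],[0,0,0],1],[[7.4,-27.5,0],[0,0,0],1],[[16.1,-38.9,0],[0,0,0],1],[[27.5,-47.6,0],[0,0,0],1],[[40.8,-53.1,0],[0,0,0],1],[[55,-55,0],[0,0,0],1]]';  python3 - <<'E'
from h import *
X=np.array([.972,.234]);Y=np.array([-.234,.972])
print("tang",-bot.read_state()["force"][:2]@X)
for z in(.02,.03,.041):print(z,(proj("side",(.566,.127,z))-[260,110])*6, (proj("side",(.566,.127,z-.012))-proj("side",(.566,.127,z)))*6)
E
```

```text
time_s: 28.67
position: [0.5143, 0.1096, 0.1392]
tcp_rot: [[0.972, 0.235, 0.002], [0.235, -0.972, -0.005], [0.0, 0.006, -1.0]]
force: [1.2, -8.3, -0.0]
opening: 0.201
time_s: 29.17
position: [0.5485, 0.1794, 0.139]
tcp_rot: [[0.972, 0.235, -0.013], [0.235, -0.972, -0.001], [-0.013, -0.002, -1.0]]
force: [-9.1, 0.0, 9.1]
opening: 0.195
tang 8.871483648019657
0.02 [271.80715112 341.40913544] [ 0.53577181 21.25525323]
0.03 [271.35444448 323.44926135] [ 0.54256404 21.52471594]
0.041 [270.84978765 303.42840842] [ 0.55018575 21.82708615]
```

```bash
python3 -m jog '[[[14.2,1.9,0],[0,0,0],1],[[27.5,7.4,0],[0,0,0],1],[[38.9,16.1,0],[0,0,0],1],[[47.6,27.5,0],[0,0,0],1],[[53.1,40.8,0],[0,0,0],1],[[55,55,0],[0,0,0],1]]'; python3 -m jog '[[[-1.9,14.2,0],[0,0,0],1],[[-7.4,27.5,0],[0,0,0],1],[[-16.1,38.9,0],[0,0,0],1],[[-27.5,47.6,0],[0,0,0],1],[[-40.8,53.1,0],[0,0,0],1],[[-55,55,0],[0,0,0],1]]'
```

```text
time_s: 29.67
position: [0.6195, 0.1413, 0.1391]
tcp_rot: [[0.972, 0.234, -0.003], [0.234, -0.972, 0.005], [-0.002, -0.006, -1.0]]
force: [-4.2, 7.7, 3.7]
opening: 0.198
time_s: 30.17
position: [0.5823, 0.0745, 0.1393]
tcp_rot: [[0.973, 0.231, 0.007], [0.231, -0.973, 0.006], [0.008, -0.005, -1.0]]
force: [5.3, 12.1, -3.6]
opening: 0.196
```

```bash
python3 -m jog '[[[-14.2,-1.9,0],[0,0,0],1],[[-27.5,-7.4,0],[0,0,0],1],[[-38.9,-16.1,0],[0,0,0],1],[[-47.6,-27.5,0],[0,0,0],1],[[-53.1,-40.8,0],[0,0,0],1],[[-55,-55,0],[0,0,0],1]]'
```

```text
time_s: 30.67
position: [0.5142, 0.1096, 0.1392]
tcp_rot: [[0.972, 0.235, 0.002], [0.235, -0.972, -0.005], [0.0, 0.006, -1.0]]
force: [0.9, -9.2, 0.3]
opening: 0.2
```

```bash
python3 -m jog '[[[1.9,-14.2,0],[0,0,0],1],[[7.4,-27.5,0],[0,0,0],1],[[16.1,-38.9,0],[0,0,0],1],[[27.5,-47.6,0],[0,0,0],1],[[40.8,-53.1,0],[0,0,0],1],[[55,-55,0],[0,0,0],1]]'
```

```text
time_s: 31.17
position: [0.5485, 0.1794, 0.139]
tcp_rot: [[0.972, 0.235, -0.013], [0.235, -0.972, -0.001], [-0.013, -0.002, -1.0]]
force: [-9.3, -0.5, 9.6]
opening: 0.2
```

```bash
python3 -m jog '[[[14.2,1.9,0],[0,0,0],1],[[27.5,7.4,0],[0,0,0],1],[[38.9,16.1,0],[0,0,0],1],[[47.6,27.5,0],[0,0,0],1],[[53.1,40.8,0],[0,0,0],1],[[55,55,0],[0,0,0],1]]'
```

```text
time_s: 31.67
position: [0.6195, 0.1414, 0.1391]
tcp_rot: [[0.972, 0.234, -0.003], [0.234, -0.972, 0.006], [-0.002, -0.006, -1.0]]
force: [-5.1, 7.9, 4.6]
opening: 0.2
```

```bash
python3 -m jog '[[[-1.9,14.2,0],[0,0,0],1],[[-7.4,27.5,0],[0,0,0],1],[[-16.1,38.9,0],[0,0,0],1],[[-27.5,47.6,0],[0,0,0],1],[[-40.8,53.1,0],[0,0,0],1],[[-55,55,0],[0,0,0],1]]'; python3 - <<'E'
from h import *
s=bot.read_state();print(s["force"][:2]@[.972,.234])
p=s["position"][:2]-[.5657,.127];print(p@[.972,.234],p@[-.234,.972])
cv2.imwrite("pics/m.png",np.hstack([cv2.resize(np.mean([vision.capture("side") for _ in range(3)],0).astype(np.uint8)[110:210,260:350,::-1],None,fx=6,fy=6,interpolation=cv2.INTER_CUBIC)]))
E
```

```text
time_s: 32.17
position: [0.5834, 0.0749, 0.1394]
tcp_rot: [[0.973, 0.231, 0.009], [0.231, -0.973, 0.007], [0.01, -0.005, -1.0]]
force: [8.5, 12.2, -5.3]
opening: 0.197
11.091307013883446
0.004974593391294973 -0.054812307298398755
```

View pics/m.png

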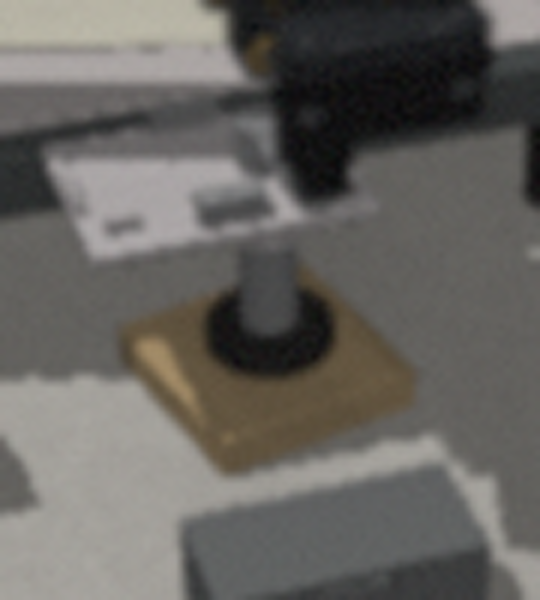

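The foot has stopped on the block: its lower edge dropped only about 20.7 mm for 24 mm wound. The force is up about 3 N, so touch was near 3.47 turns. One more quarter turn gives about half a turn past touch.

```bash
python3 -m jog '[[[-14.2,-1.9,0],[0,0,0],1],[[-27.5,-7.4,0],[0,0,0],1],[[-38.9,-16.1,0],[0,0,0],1],[[-47.6,-27.5,0],[0,0,0],1],[[-53.1,-40.8,0],[0,0,0],1],[[-55,-55,0],[0,0,0],1]]';python3 -m jog '[[[0,0,0],[0,0,0],1],[[0,0,0],[0,0,0],1],[[0,0,0],[0,0,0],1]]'
```

```text
time_s: 32.82
position: [0.5149, 0.1079, 0.1392]
tcp_rot: [[0.972, 0.237, 0.003], [0.237, -0.972, -0.009], [0.0, 0.009, -1.0]]
force: [1.8, -13.7, 0.5]
opening: 0.198
time_s: 33.07
position: [0.514, 0.1104, 0.1392]
tcp_rot: [[0.972, 0.236, 0.0], [0.236, -0.972, -0.004], [-0.0, 0.004, -1.0]]
force: [-0.4, -6.2, 0.9]
opening: 0.2
```

The force is 13.7 N against about 8.7 N free running, so +5 N, or half a turn past touch. Now let go and withdraw upwards.

```bash
python3 -m jog '[[[0,0,0],[0,0,0],0.6],[[0,0,0],[0,0,0],0.5],[[0,0,0],[0,0,0],0.5],[[0,0,0],[0,0,0],0.5],[[0,0,-5],[0,0,0],0.5],[[0,0,-20],[0,0,0],0.5],[[0,0,-45],[0,0,0],0.5],[[0,0,-80],[0,0,0],0.5],[[0,0,-110],[0,0,0],0.5],[[-20,30,-120],[0,0,0],0.5],[[-35,60,-120],[0,0,0],0.5],[[-40,75,-120],[0,0,0],0.5]]'; python3 -m jog '[[[-20,40,0],[0,0,0],0.5],[[-40,80,0],[0,0,0],0.5],[[-50,120,0],[0,0,0],0.5],[[-50,160,0],[0,0,0],0.5],[[-50,190,0],[0,0,0],0.5],[[-50,200,0],[0,0,0],0.5],[[-50,200,0],[0,0,0],0.5],[[-50,200,0],[0,0,0],0.5]]'; python3 - <<'E'
from h import *
a=np.hstack([vision.capture("side")[60:280,180:420],vision.capture("top")[90:310,110:310]])[:,:,::-1]
cv2.imwrite("pics/n.png",cv2.resize(a,None,fx=1.8,fy=1.8))
s=bot.read_state();print(s["force"],s["position"])
E
```

```text
time_s: 34.07
position: [0.4916, 0.028, 0.2606]
tcp_rot: [[0.972, 0.234, 0.002], [0.234, -0.972, -0.002], [0.002, 0.002, -1.0]]
force: [-0.3, -0.4, -0.6]
opening: 0.501
time_s: 34.73
position: [0.49, -0.1757, 0.2588]
tcp_rot: [[0.972, 0.233, -0.001], [0.233, -0.972, 0.002], [-0.001, -0.002, -1.0]]
force: [-0.4, 0.2, -0.1]
opening: 0.496
[0.96567322 0.85374266 0.31707114] [ 0.48974604 -0.17432707  0.25880805]
```

I've used up the picture limit, so I'll check numerically: the knob blob against the parked position, and whether the cover, eraser, can and dome have moved between frames.

```bash
python3 - <<'E'
from h import *
s=vision.capture("side").astype(int);t=vision.capture("top").astype(int)
w=s[115:142,270:300].max(2);y,x=np.nonzero(w<60);print("knob px",x.mean()+270,y.mean()+115,len(x))
p=atz("side",x.mean()+270,y.mean()+115,.151)-[.5657,.127,.151];X=np.array([.972,.234,0]);Y=np.array([-.234,.972,0])
print("crank deg past 4 turns",np.degrees(np.arctan2(p@Y,-(p@X))),p@X,p@Y)
k=cv2.imread("pics/m.png")[460:,180:500];g=cv2.resize(s[110:210,260:350,::-1].astype(np.uint8),None,fx=6,fy=6,interpolation=cv2.INTER_CUBIC)[460:,180:500]
print("cover change since m",np.abs(k.astype(int)-g).mean())
a=cv2.imread("pics/a.png")[:,:,::-1].astype(int)
for n,(u0,v0,u1,v1) in dict(eraser=(385,195,410,220),can=(220,315,275,395),dome=(315,305,425,400)).items():
    A=cv2.cvtColor(a[v0:v1,u0:u1].astype(np.uint8),cv2.COLOR_RGB2GRAY).astype(np.float32);B=cv2.cvtColor(s[v0:v1,u0:u1].astype(np.uint8),cv2.COLOR_RGB2GRAY).astype(np.float32)
    print(n,cv2.phaseCorrelate(cv2.Laplacian(A,5),cv2.Laplacian(B,5)),abs(A-B).mean())
E
```

```text
knob px 284.605077574048 129.51198871650212 709
crank deg past 4 turns -8.728270878323492 -0.05231186499005489 -0.008031258313317368
cover change since m 27.35967261904762
eraser ((0.46748185125491304, 0.658817726636082), 1.0047723518371583) 4.0528
can ((-0.3741085304799263, -0.23893628956037816), 0.42999680320421857) 32.421593
dome ((-0.0036136612617241326, 0.2987200374562988), 0.7347106794516246) 9.366316
```

The arm blocks the side view, so I'll clear it back toward the start and repeat the check.

```bash
python3 -m jog '[[[-430,339,0],[0,0,0],0.5],[[-430,339,0],[0,0,0],0.5],[[-430,339,0],[0,0,0],0.5],[[-430,339,0],[0,0,0],0.5],[[-430,339,0],[0,0,0],0.5],[[-430,339,0],[0,0,0],0.5],[[-430,339,0],[0,0,0],0.5],[[-430,339,0],[0,0,0],0.5],[[-430,339,0],[0,0,0],0.5],[[-430,339,0],[0,0,0],0.5],[[-430,339,0],[0,0,0],0.5],[[-430,339,0],[0,0,0],0.5]]';  python3 -m jog '[[[-40,30,0],[0,0,0],0.5],[[-40,30,0],[0,0,0],0.5],[[-40,30,0],[0,0,0],0.5]]'; python3 - <<'E'
from h import *
s=np.mean([vision.capture("side") for _ in range(4)],0);t=vision.capture("top").astype(int)
w=s[115:142,272:293].max(2);y,x=np.nonzero(w<50);print("knob px",x.mean()+272,y.mean()+115,len(x))
p=atz("side",x.mean()+272,y.mean()+115,.151)-[.5657,.127,.151];X=np.array([.972,.234,0]);Y=np.array([-.234,.972,0])
print("deg past 4 turns",np.degrees(np.arctan2(p@Y,-(p@X))),p@X,p@Y)
k=cv2.imread("pics/m.png");g=cv2.resize(s[110:210,260:350,::-1].astype(np.uint8),None,fx=6,fy=6,interpolation=cv2.INTER_CUBIC)
for n,q in dict(cover=np.s_[460:,180:500],foot=np.s_[280:400,190:350]).items():
  A=cv2.cvtColor(k[q],6).astype(np.float32);B=cv2.cvtColor(g[q],6).astype(np.float32);print(n,abs(A-B).mean(),cv2.phaseCorrelate(A,B))
a=cv2.imread("pics/a.png")[:,:,::-1]; b=cv2.imread("pics/b.png")[:,:,::-1]
for n,(i,j,u0,v0,u1,v1) in dict(eraser=(a,s,385,195,410,220),can=(a,s,215,310,280,398),dome=(a,s,315,305,425,400),erasT=(b,t,262,108,300,138),domeT=(b,t,395,140,480,225)).items():
    A,B=[cv2.cvtColor(z[v0:v1,u0:u1].astype(np.uint8),7).astype(np.float32) for z in(i,j)]
    print(n,cv2.phaseCorrelate(A,B),abs(A-B).mean())
E
```

```text
time_s: 35.93
position: [0.1809, -0.5694, 0.2592]
tcp_rot: [[0.972, 0.236, 0.0], [0.236, -0.972, 0.0], [0.0, -0.0, -1.0]]
force: [1.6, 0.5, -0.5]
opening: 0.501
time_s: 36.18
position: [0.148, -0.6092, 0.2586]
tcp_rot: [[0.973, 0.232, -0.0], [0.232, -0.973, -0.001], [-0.0, 0.001, -1.0]]
force: [0.3, 0.3, 0.2]
opening: 0.497
knob px 282.8360655737705 129.37704918032787 61
deg past 4 turns -6.145575791661007 -0.05623293119029716 -0.006054811787404087
cover 4.5181026 ((-0.22373029899443964, -0.138496718703621), 0.5642297012938393)
foot 4.0807815 ((-0.014487251609509144, -0.013619021695042477), 0.5224176494280497)
eraser ((0.5189536292042192, 0.4633765021905809), 0.9854469543457032) 1.5744
can ((0.16190955639365257, 0.08682544203597331), 0.7383889734009166) 2.6566434
dome ((0.07154368049114623, 0.046026192466044336), 0.9937531527545717) 1.8532058
erasT ((-0.034602278907126305, 0.11747008534025483), 0.8915042161941529) 0.9982456
domeT ((-0.034455697933758245, 0.0501254802419453), 0.9044666565789117) 1.5568166
```

```bash
python3 -c "
from rig import bot
bot.hand_in()"
```

```text
the job is handed in; nothing more can be done
```

The cover is off and standing upright on the desk at the −y side of the jack. The crank is wound about half a turn past first touch and released, and the job is handed in at about 36 s on the robot's clock.

- **Cover:** the first pull, after four squeezes at different heights, met 13.5 N because the hooks still held. A squeeze about 10 mm higher let it lift off at about its own weight (1.4 N). The gripper read about 50 mm there rather than the 43 mm expected for both tabs fully in, and I never found out why. The cover stands where I set it and had not moved when last checked.
- **Crank:** free running took about 8–9 N. The picture of the foot and the force both put first touch near 3.47 turns. I stopped at 4.0 commanded turns with 13.7 N on the grip, about 5 N above free running. The final knob position reads roughly 3.98 turns.
- **Last checks:** with the arm well clear and touching nothing, the can, glass dome and eraser had not shifted, to within about half a pixel (the can checked in the side view only). This last check was numerical, because the picture-viewing limit had been reached.

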